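# Close the casting frame up to the cast and pin it

## Robot

A 6-joint arm with a two-finger parallel gripper is mounted at the origin on the work surface; the furniture and walls round the work are solid. World frame = base frame: x ahead of the robot, y to its left, z up, the work surface at z = 0. Lengths are in m, angles in degrees, forces in N, time in s.
With the tool pointing down it reaches from about 0.25 to 0.725 m from the base axis. Payload 9.7 kg.
Tool frame: the origin (TCP) lies on the centre line of the jaws, within the pads' length; the fingertips stand 19 mm ahead of it and the grasp point (between the pads) is the TCP; z points along the fingers, y is the direction in which the jaws open and shut (so a half turn about z gives the same grasp; the last joint's range is limited). The gripper opens to 85 mm and grips with 20 to 120 N. Pads are 22 mm wide; open, the fingers measure 114 mm over their backs; the gripper's body (76 mm by 85 mm) begins 54 mm behind the grasp point. The pads swing forward as they close: fully open they stand 13 mm farther back than shut.
Start: joints at [74.886, 4.979, 10.078, 95.1, 0, 90], TCP at [0.143, 0.531, 0.25] pointing down, gripper open.
Joint ranges: [-179.16, 179.16], [-48.56, 103.87], [-65.8, 70.77], [-126.05, 130.52], [-82.76, 87.17], [-180, 180]. Speed limits (degrees/s): [127.2, 127.2, 147.25, 180, 180, 180].

## Interface

Orientations are given as [roll, pitch, yaw] about the fixed x, y, z axes, in that order (R = Rz(yaw) Ry(pitch) Rx(roll)).
In Python, from workcell import bot gives the robot as it stands.
- The arm moves only by the tool servo_tool, never from a script. Its argument "motion" is a list that holds one entry, the list of rows, each a list of 6 numbers: the shift along the tool's x, y, z in mm, then the turn, a rotation vector about the tool's x, y, z in rad. A call has 1 to 5 rows; each row shifts and turns the commanded pose from where the row before left it, along the tool's axes as they then stand; what a row does not reach is not made up. A row lasts 1/10 s, in which the tool goes at most 50 mm and 8.59 degrees, less where a joint would pass 70% of its speed; a pose out of reach is approached as far as the arm can. A call is refused whole if a number of a shift passes 50 or a number of a turn 0.15, either way. A call with a gripper value outside its range is refused whole. "gripper" is the finger opening in mm, from 0 to 85.4, set as the call begins (left out, the last holds). The fingers move at their own pace and stop on an object; "newtons" is the grip in N (left out, the last holds). Time passes only in rows, so rows that do not move let the fingers close. It gives the time, the measured TCP pose, the force and the opening at its end, in the units of the state.
- bot.get_obs(): the state, without advancing time (a new reading comes with each control period).
- bot.camera(name): name is "scene" or "top" or "wrist"; returns a dict with "color" (480x640x3 uint8, red, green, blue), "fx", "fy", "cx", "cy" (pixels), "R" (3x3) and "t" (3): a world point X has camera coordinates R X + t. Camera axes: x right, y down, z forward; pixel columns grow to the right and rows downward; lengths in m; the calibration is good to about 2 mm. A picture is of the moment at which its call begins. There is no depth.
- bot.job_done(): hands the job in, once; it reports no verdict.
Trained networks look in a picture, given as the dict that the camera call returned (one of the last four; its "shot" number tells which), for a name from the list of things; names that differ only in an ending like _2 or _b are one class to them, and where a whole thing is asked for, a point or a joint stands for the part that bears it (a point fixed in the world has none). Each returns a list of dicts, best first, with "confidence" (0 to 1); they miss things now and then, are a little off and sometimes report something else, mostly with a low value. They report only what shows in the picture. A call takes as long as a camera call.
- bot.look_for(picture, label): "rect" ([left, top, width, height] in pixels, round what is visible of it).
The state is a dict: "time": time; "q": joint angles; "qd": joint speeds; "joint_efforts": joint torques, N m; "ee_pos": TCP position; "tcp_rot": TCP orientation; "wrist_force": force on the tool from outside, world axes, zero at the start; "torque": the same for the moment, N m; "opening": finger opening in m.
Only numpy, scipy, OpenCV 4.12 (cv2) and the standard library are available. Lean on these libraries where they do the work, as an engineer would, in place of code of your own. Each camera call takes 0.05 s, during which the arm holds its last target.

## Task

Close the casting frame up to the cast lying in it, ready for the next pour: pull up the spring plunger on the sliding wall, run the wall in, and let the pin drop fully home in the last hole of the tube at which the wall still stands clear of that cast. The slide hides the hole as the pin comes to it, so feel the pin in gently and never force it against the tube. Leave both casts and the tools around as they are.

Things in the scene. Friction and masses are not known exactly. Their poses are not given: they have to be found in the camera images.
- frame: Casting frame fixed to the bench: two parallel plywood boards, 45 mm high, 18 mm thick, joined at one end by a white end board. Origin on the bench under the near board's centreline. y runs along the boards towards the closed end, x from the near board (inner face x = 9 mm) across the bay to the far board (inner face 188 mm), z up. All 'frame' coordinates below are in these axes.
- end_face (a point): Point on the end board's inner face, in the middle of the bay's width, on the bench: frame x = 100, y = 200, z = 0 mm.
- tube_line (a point): Point at frame x = 0, y = 0, z = 70 mm, on the top face of the 25 x 25 mm square steel tube that lies along the near board, its axis along frame y. Steel straps at y = -150 and +202 mm, up to 79 mm high, hold its ends. Three round holes, 11 mm wide, 60 mm apart, pierce its top. This point belongs to the frame, not to the tube.
- wall_face (a point): Point on the sliding wall's inner face (white cross board, 12 mm thick, 60 mm high), mid-bay, 30 mm above the bench. With the pin in the inner, middle or outer hole it stands nominally 123, 183 or 243 mm from the end board's face; but the tube may lie up to 14 mm off along y either way, all holes together: that is not measured. Travel: 103 to 278 mm from the end board.
- knob (a point): Centre of the black plunger knob, 26 mm wide, 14 mm of straight side to grip, top 11.5 mm above this point, upright, over the middle of the wall's saddle (60 x 37 mm, top 75 mm above the bench). It is 30 mm behind the wall's face, at frame x = 0, 106 mm high when the pin is home; fingers may reach 25 mm below it. Wall and saddle slide on frame y with about 2 N of friction and can be pushed by the knob.
- plunger (a joint): How far the plunger is pulled up, m. 0: pin home, its nose 9 mm into a hole, wall locked. About 0.009: nose resting on the tube between holes (at the start it may be either). 0.016: upper stop, clear of the tube. A spring pulls it down, 4 N at 0 to 10 N at the stop; let go, it springs down and the pin drops once within about 1 mm of a hole, also while the wall is being slid slowly.
- pin: The plunger's steel pin, 9 mm thick with a flat, slightly chamfered nose, pointing down through the saddle (origin 61 mm below its nose). Under its spring it drags on the tube with about 2 N. It bends if it is forced sideways or down with 25 N.
- chip_mid (a point): Centre (half-way up) of the black cast with broken outline, 157 mm (across the bay) x 95 mm (along it) x 14 mm. One of the two casts lies in the bay (centre at frame y above 0), its edge 3 to 6 mm from the end board; the other lies outside, beyond the open end (frame y below -200 mm).
- block_mid (a point): Centre (half-way up) of the cream stone-like cast, 125 mm (across the bay) x 158 mm (along it) x 24 mm. It lies in the bay or outside, as told for the black cast.
- flat_brush_mid (a point): Middle of the flat brush, 171 x 46 x 14 mm, wooden handle, lying on the bench. Bystander.
- masking_tape_mid (a point): Middle of the roll of masking tape, 104 mm across, 25 mm high, lying flat. Bystander.
- release_bottle_mid (a point): Middle of the white bottle with white screw cap, 227 mm tall, standing. Bystander.

How it is judged (in metres and radians):
On the way, in this order (a step that is already met when the one before it is completed fails the run):
1. the plunger is pulled up until the pin is clear of the tube (value of joint plunger above 0.0098 m), for 0.2 s.
2. the pin has dropped home with the wall in its last clear hole (value of joint plunger below 0.0015 m and ((y of chip_mid in the frame of frame above 0 m and y of wall_face in the frame of frame between 0.059 and 0.095 m) or (y of block_mid in the frame of frame above 0 m and y of wall_face in the frame of frame between -0.001 and 0.035 m))), for 0.2 s.
At the end, for the whole second after the job is handed in: Pin home (plunger within 1.5 mm of its lowest position) with the wall in the inner hole (face 105 to 141 mm from the end board) if the black cast lies in the bay, in the middle hole (165 to 201 mm) if the cream cast does; wall at rest, neither cast moved more than 6 mm (all of step 2 and linear speed of pin below 0.01 m/s and distance of each of chip_mid, block_mid from where it was at the start of the episode below 0.006 m); the robot touches nothing.
It fails at once if the pin is forced against the tube with more than 25 N (contact force between pin and anything else above 25 N).
It fails at once if a cast is pushed more than 6 mm (distance of any of chip_mid, block_mid from where it was at the start of the episode above 0.006 m).
It fails at once if a tool nearby is moved more than 20 mm (distance of any of flat_brush_mid, masking_tape_mid, release_bottle_mid from where it was at the start of the episode above 0.02 m).
It also fails if it takes over 35 s, if anything falls off the work surface, if the arm or the gripper's body presses on something with over 40 N, if the wrist force passes 120 N, or if a joint passes its speed limit or range.

## Working session

There is one attempt and no reset: what is moved stays moved. The work goes in short steps, Python scripts to look and compute and a tool call to move; the robot and the scene stay as the last step left them, time stands still between calls to the robot, and variables do not carry over. Pictures are saved under pics/ and viewed, and the job is handed in when it is done.

Besides the shell and the picture viewer there is one more tool, called after "Request:" as a command line: name --argument value ..., lists and objects as JSON in quotes. servo_tool: Moves the arm, as the interface text tells. Its arguments: {"type":"object","properties":{"motion":{"type":"array","items":{"type":"array","items":{"type":"array","items":{"type":"number"}}}},"gripper":{"type":"number"},"newtons":{"type":"number"}},"required":["motion"]}

```bash
mkdir -p pics; ls
python3 - <<'E'
from workcell import bot
import cv2,pickle
o=bot.get_obs();print(o)
for n in ["scene","top","wrist"]:
    p=bot.camera(n);cv2.imwrite(f"pics/{n}0.png",p["color"][:,:,::-1])
    pickle.dump(p,open(f"{n}0.pkl","wb"))
    print(n,p["fx"],p["fy"],p["cx"],p["cy"],p["R"],p["t"],p["shot"])
    for l in ["knob","frame","wall_face","chip_mid","block_mid","plunger","pin"]:
        print(l,[(r["rect"],round(r["confidence"],2)) for r in bot.look_for(p,l)[:2]])
print(bot.get_obs()["time"])
E
```

```text
pics
{'time': 0.0, 'q': array([ 7.48858994e+01,  5.01297984e+00,  1.00336919e+01,  9.51002540e+01,
       -1.74480457e-04,  9.00002698e+01]), 'qd': array([ 0.01854731, -0.08891884, -0.03783285, -0.0901191 ,  0.05931851,
        0.05391852]), 'joint_efforts': array([ 2.57575475e-04, -5.20387316e+01,  4.64804614e+01,  1.61174114e-02,
        4.48081209e-05,  5.13995246e-06]), 'ee_pos': array([0.14335404, 0.53077118, 0.2495582 ]), 'tcp_rot': array([-1.79920458e+02,  1.74854832e-04,  1.64885630e+02]), 'wrist_force': array([-0.74130605, -0.24968211, -0.72220858]), 'torque': array([ 0.04986491,  0.03070157, -0.04108591]), 'opening': 0.08563303957651905}
scene 435.3285795667022 435.3285795667022 321.1319809097891 242.19046324684504 [[ 0.74830038 -0.66328238 -0.01015078]
 [-0.41231117 -0.45306409 -0.79040017]
 [ 0.51965955  0.59564202 -0.61250676]] [-0.27712873  0.32997045  0.73014889] 1
knob [([375.0, 274.4, 10.6, 12.8], 0.73), ([278.8, 210.2, 182.4, 129.5], 0.61)]
frame [([278.1, 207.2, 185.4, 132.8], 0.87)]
wall_face [([361.1, 255.8, 65.9, 60.7], 0.74)]
chip_mid [([419.7, 311.3, 68.1, 52.
[... 378 characters left out ...]
, 95.2], 0.73), ([401.9, 184.8, 38.7, 56.6], 0.3)]
wall_face [([357.2, 174.9, 27.9, 72.2], 0.84), ([169.0, 188.4, 35.9, 37.0], 0.27)]
chip_mid [([401.6, 185.1, 38.8, 56.1], 0.75), ([255.3, 162.2, 141.3, 96.2], 0.35)]
block_mid [([268.5, 187.3, 52.4, 42.7], 0.59), ([258.0, 160.8, 138.5, 96.7], 0.38)]
plunger []
pin []
wrist 344.408547851437 344.408547851437 320.27244414988235 242.1812707337978 [[ 2.62008009e-01  9.65065684e-01  1.66933403e-04]
 [ 9.12731139e-01 -2.47855759e-01  3.24791303e-01]
 [ 3.13486317e-01 -8.49455574e-02 -9.45785695e-01]] [-0.54954165 -0.04028031  0.38059488] 3
knob []
frame [([110.2, 457.4, 48.6, 22.6], 0.83)]
wall_face []
chip_mid []
block_mid []
plunger []
pin []
1.2
```

Run:
```python
import cv2
s=cv2.imread("pics/scene0.png");t=cv2.imread("pics/top0.png")
cv2.imwrite("pics/s1.png",cv2.resize(s[190:390,260:510],(750,600),interpolation=cv2.INTER_CUBIC))
cv2.imwrite("pics/t1.png",cv2.resize(t[140:290,240:440],(800,600),interpolation=cv2.INTER_CUBIC))
```

```text
(no output)
```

View pics/s1.png

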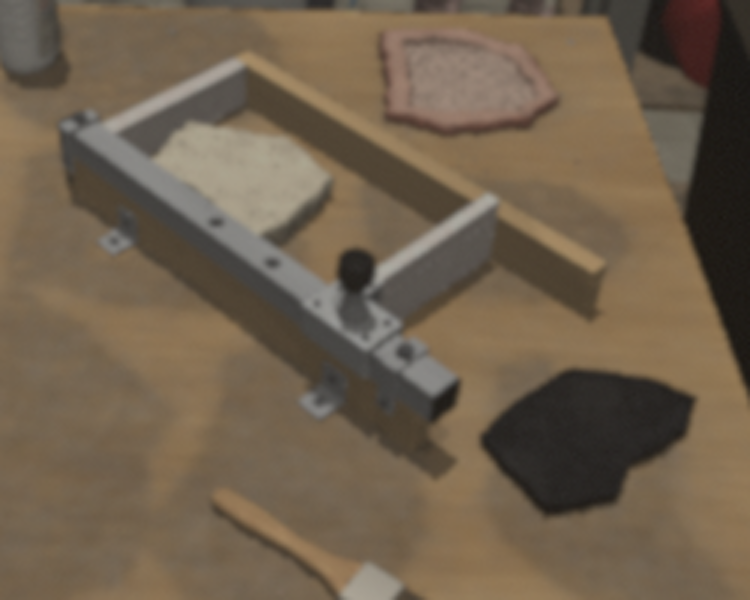

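View pics/t1.png

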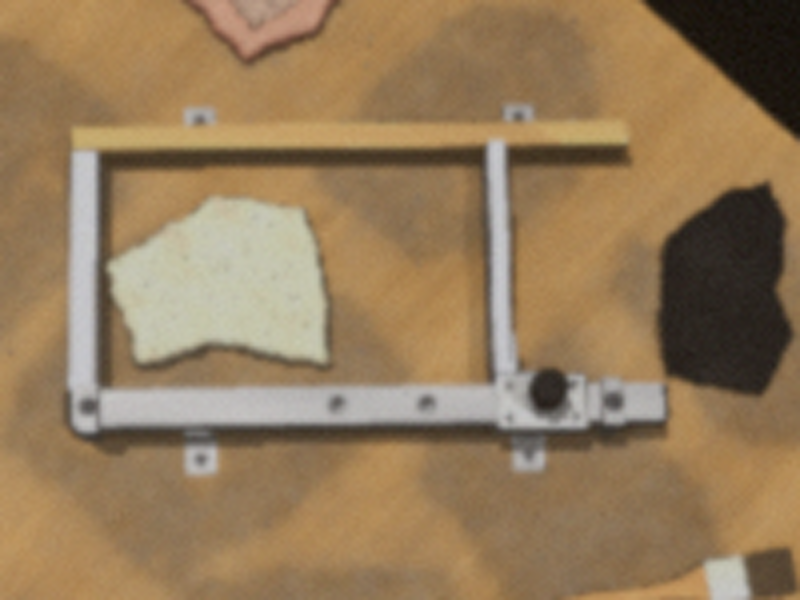

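View pics/top0.png

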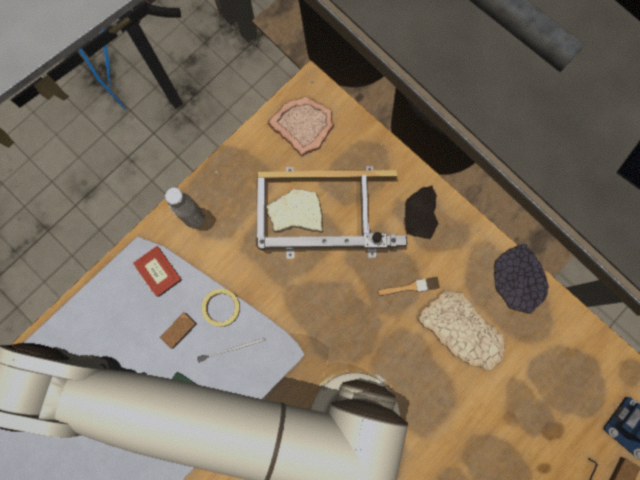

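View pics/scene0.png

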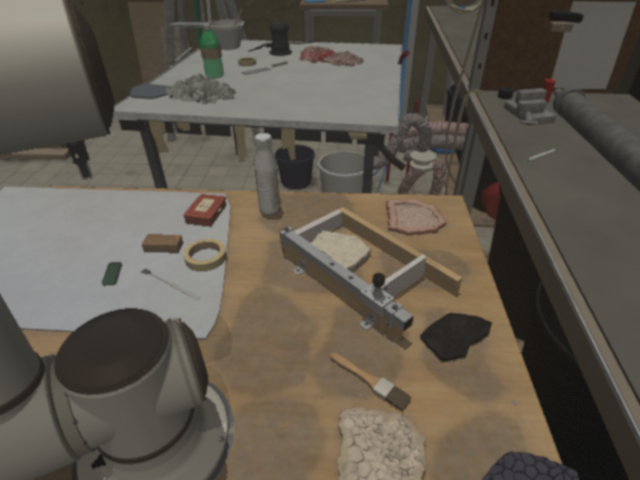

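```bash
cat > h.py <<'E'
import numpy as np,pickle
def ray(p,u,v):
    d=p["R"].T@np.array([(u-p["cx"])/p["fx"],(v-p["cy"])/p["fy"],1]);c=-p["R"].T@p["t"];return c,d
def onz(p,u,v,z):
    c,d=ray(p,u,v);return c+d*(z-c[2])/d[2]
def tri(*l):
    A=np.zeros((3,3));b=np.zeros(3)
    for p,u,v in l:
        c,d=ray(p,u,v);d=d/np.linalg.norm(d);M=np.eye(3)-np.outer(d,d);A+=M;b+=M@c
    return np.linalg.solve(A,b)
def proj(p,X):
    x=p["R"]@X+p["t"];return p["cx"]+p["fx"]*x[0]/x[2],p["cy"]+p["fy"]*x[1]/x[2]
E
python3 - <<'E'
from h import *
np.set_printoptions(precision=4,suppress=True)
s=pickle.load(open("scene0.pkl","rb"));t=pickle.load(open("top0.pkl","rb"))
T=lambda x,y:(t,240+x/4-.375,140+y/4-.375)
S=lambda x,y:(s,260+x/3-.33,190+y/3-.33)
for n,a,b in [("inner",(337,404),(217,221)),("mid",(427,404),(273,263)),("knob",(548,390),(356,270)),("strapL",(88,406),(82,118)),("strapR",(614,401),(405,350)),("farboardR",(628,123),(603,266))]:
    print(n,tri(T(*a),S(*b)),onz(*T(*a),.07),onz(*S(*b),.07))
for c in [(497,374),(584,374),(590,428),(499,428)]: print("saddle",onz(*T(*c),.075))
for c in [(328,362),(303,208),(325,320)]: print("cast",onz(*T(*c),.024))
for c in [(100,385),(98,152),(487,142),(496,378)]: print("faces",onz(*T(*c),.06 if c[0]>400 else .045))
E
```

```text
inner [0.4673 0.0719 0.0728] [0.4678 0.0719 0.07  ] [0.4696 0.0742 0.07  ]
mid [0.4664 0.0116 0.072 ] [0.4667 0.0115 0.07  ] [0.468  0.0131 0.07  ]
knob [ 0.4657 -0.0646  0.1177] [ 0.4748 -0.0702  0.07  ] [ 0.5066 -0.0319  0.07  ]
strapL [0.4688 0.2376 0.0774] [0.4694 0.2388 0.07  ] [0.4757 0.2455 0.07  ]
strapR [ 0.4646 -0.1127  0.0803] [ 0.4665 -0.1143  0.07  ] [ 0.4728 -0.1069  0.07  ]
farboardR [ 0.6682 -0.1354  0.045 ] [ 0.6612 -0.1325  0.07  ] [ 0.6401 -0.1472  0.07  ]
saddle [ 0.4854 -0.0358  0.075 ]
saddle [ 0.4844 -0.0942  0.075 ]
saddle [ 0.4475 -0.0967  0.075 ]
saddle [ 0.4486 -0.0358  0.075 ]
cast [0.5064 0.0767 0.024 ]
cast [0.6175 0.0922 0.024 ]
cast [0.5363 0.0782 0.024 ]
faces [0.4886 0.2331 0.045 ]
faces [0.6544 0.2345 0.045 ]
faces [ 0.6523 -0.0358  0.06  ]
faces [ 0.4857 -0.0364  0.06  ]
```

Request:
servo_tool --motion '[[[-33,-36,0,0,0,-0.126],[-28,-40,0,0,0,-0.126],[-24,-43,0,0,0,0],[-24,-43,0,0,0,0],[-24,-43,0,0,0,0]]]'

```text
time: 1.7
ee_pos: [0.2589, 0.3126, 0.2504]
tcp_rot: [180.0, 0.0, 179.4]
wrist_force: [1.6, 0.3, 1.0]
opening: 0.0855
```

Request:
servo_tool --motion '[[[-24,-43,0,0,0,0],[-24,-43,0,0,0,0],[-24,-43,0,0,0,0],[-24,-43,0,0,0,0],[-24,-43,0,0,0,0]]]'

```text
time: 2.2
ee_pos: [0.3765, 0.0959, 0.2506]
tcp_rot: [180.0, 0.1, 179.3]
wrist_force: [0.8, 1.0, -0.0]
opening: 0.0855
```

Request:
servo_tool --motion '[[[-24,-43,0,0,0,0],[-24,-43,0,0,0,0],[-24,-43,0,0,0,0],[-10,-15,0,0,0,0],[0,0,0,0,0,0]]]'

```text
time: 2.7
ee_pos: [0.4571, -0.0492, 0.2497]
tcp_rot: [-180.0, -0.0, 179.1]
wrist_force: [-0.2, 0.5, 0.2]
opening: 0.0851
```

Run:
```python
from workcell import bot
import cv2,pickle
n="wrist";p=bot.camera(n);cv2.imwrite(f"pics/w1.png",p["color"][:,:,::-1]);pickle.dump(p,open(f"w1.pkl","wb"))
print(-p["R"].T@p["t"],bot.get_obs()["ee_pos"],bot.get_obs()["wrist_force"])
for l in ["knob","plunger"]:
        print(l,[(r["rect"],round(r["confidence"],2)) for r in bot.look_for(p,l)[:2]])
```

```text
[ 0.37230747 -0.04802705  0.37258456] [ 0.45640915 -0.04792505  0.24991331] [-0.37113972  0.8060474   0.09909829]
knob [([286.4, 232.8, 34.0, 37.8], 0.81)]
plunger [([282.1, 230.9, 35.0, 37.7], 0.86)]
```

View pics/w1.png

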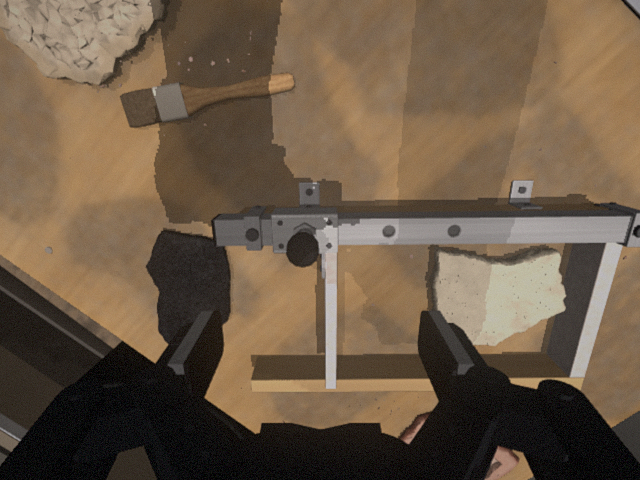

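Run:
```python
from h import *
np.set_printoptions(precision=4,suppress=True)
w=pickle.load(open("w1.pkl","rb"));t=pickle.load(open("top0.pkl","rb"));s=pickle.load(open("scene0.pkl","rb"))
print("knob",tri((w,303,250),(t,376.6,237.1)),tri((w,303,250),(t,376.6,237.1),(s,378.3,279.7)))
for u in [(389,231.5),(454,231)]: print(onz(w,*u,.07))
for u in [(273,219),(338,219),(338,252),(273,252)]: print(onz(w,*u,.075))
for z in (.106,.115):print(onz(w,303,250,z))
```

```text
knob [ 0.4646 -0.0634  0.1218] [ 0.466 -0.064  0.117]
[0.4666 0.0136 0.07  ]
[0.4671 0.0733 0.07  ]
[ 0.4516 -0.0915  0.075 ]
[ 0.4526 -0.0335  0.075 ]
[ 0.484  -0.0335  0.075 ]
[ 0.483  -0.0934  0.075 ]
[ 0.4702 -0.0639  0.106 ]
[ 0.4669 -0.0633  0.115 ]
```

Request:
servo_tool --motion '[[[-10,-15,40,0,0,0.004],[0,0,40,0,0,0],[0,0,35,0,0,0],[0,0,20,0,0,0],[0,0,0,0,0,0]]]' --gripper 60 --newtons 40

```text
time: 3.35
ee_pos: [0.4643, -0.0608, 0.1128]
tcp_rot: [180.0, -0.2, 179.2]
wrist_force: [-0.3, -0.9, 0.0]
opening: 0.0601
```

Run:
```python
from workcell import bot
import cv2,pickle
for n in ["wrist","scene"]:
    p=bot.camera(n);pickle.dump(p,open(f"{n}2.pkl","wb"))
    c=p["color"][:,:,::-1]
    if n=="scene": c=cv2.resize(c[190:390,260:510],(750,600),interpolation=cv2.INTER_CUBIC)
    cv2.imwrite(f"pics/{n}2.png",c)
print(bot.get_obs())
```

```text
{'time': 3.45, 'q': array([-7.49398142e+00, -6.52050796e+00, -1.61070532e+01,  8.03744643e+01,
        2.26134394e-03, -6.67448587e+00]), 'qd': array([-0.46185893, -0.26862069,  1.80642092,  0.10119535, -0.06113862,
       -0.13275037]), 'joint_efforts': array([ 2.42239342e-02, -3.79949141e+01,  4.45343828e+01, -1.01944960e-01,
        9.61216683e-04,  6.53930852e-03]), 'ee_pos': array([ 0.46612589, -0.06130624,  0.11627895]), 'tcp_rot': array([-1.79997714e+02,  3.89891184e-02,  1.79180506e+02]), 'wrist_force': array([ 0.65150951,  0.12474802, -0.23378774]), 'torque': array([-2.51771041e-05, -5.08795822e-02, -4.06296102e-02]), 'opening': 0.06024675064620413}
```

View pics/wrist2.png

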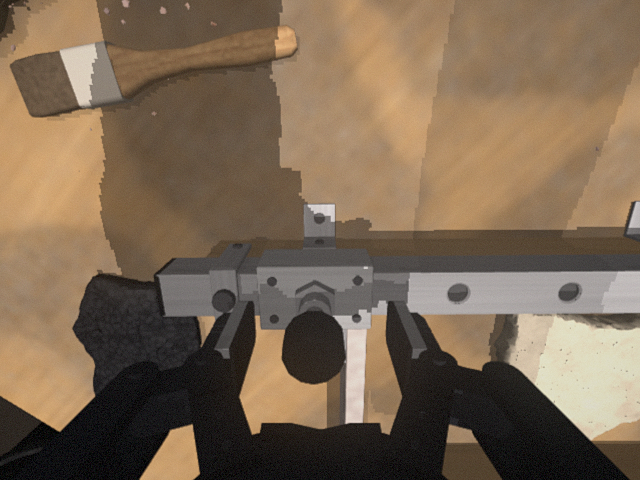

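View pics/scene2.png

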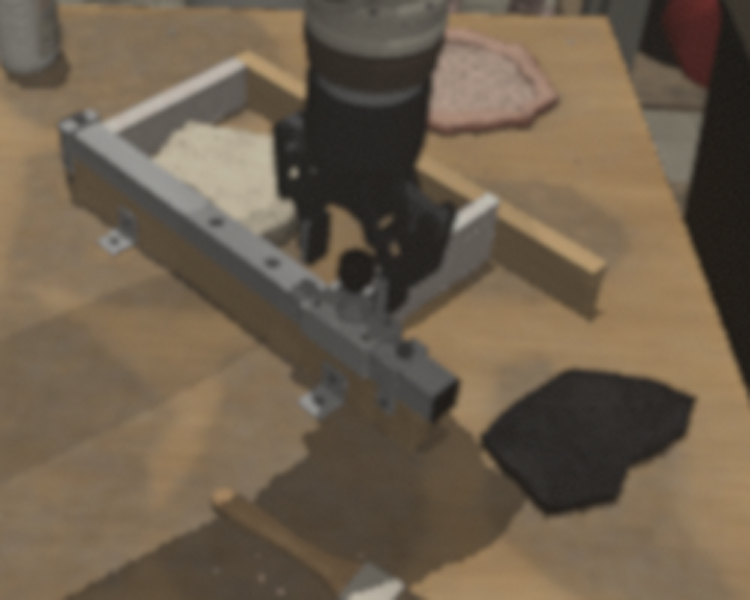

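Run:
```python
from h import *
np.set_printoptions(precision=4,suppress=True)
w=pickle.load(open("w1.pkl","rb"));w2=pickle.load(open("wrist2.pkl","rb"))
print("knob",tri((w,303,250),(w2,313,346)),onz(w2,313,346,.115),onz(w2,313,346,.106))
for u in [(458,293),(569,292)]: print(onz(w2,*u,.07))
for u in [(257,265),(372,265),(370,328),(259,328)]: print(onz(w2,*u,.075))
for X in [(.4663,-.0631,.115),(.4663,-.0631,.1265)]: print(proj(w2,np.array(X)))
```

```text
knob [ 0.4677 -0.0638  0.1128] [ 0.4662 -0.0641  0.115 ] [ 0.4726 -0.0644  0.106 ]
[0.4661 0.0128 0.07  ]
[0.4664 0.0722 0.07  ]
[ 0.4462 -0.0927  0.075 ]
[ 0.4471 -0.0346  0.075 ]
[ 0.4838 -0.0345  0.075 ]
[ 0.4828 -0.0943  0.075 ]
(np.float64(315.32106951983957), np.float64(346.2066802842012))
(np.float64(314.93894558141056), np.float64(364.49558341404645))
```

Request:
servo_tool --motion '[[[0,-2.5,1,0,0,0],[0,0,0,0,0,0],[0,0,0,0,0,0],[0,0,0,0,0,0],[0,0,0,0,0,0]]]' --gripper 20 --newtons 40

```text
time: 3.95
ee_pos: [0.4668, -0.0648, 0.1158]
tcp_rot: [-180.0, 0.1, 179.1]
wrist_force: [-0.7, 0.1, 5.5]
opening: 0.0241
```

Request:
servo_tool --motion '[[[0,0,-1.5,0,0,0],[0,0,-1.5,0,0,0],[0,0,-1.5,0,0,0],[0,0,0,0,0,0]]]'

```text
time: 4.35
ee_pos: [0.4666, -0.0648, 0.1185]
tcp_rot: [-180.0, 0.0, 179.1]
wrist_force: [6.3, -0.6, -8.5]
opening: 0.0247
```

Run:
```python
from workcell import bot
import cv2,pickle
for n in ["wrist","scene"]:
    p=bot.camera(n);pickle.dump(p,open(f"{n}3.pkl","wb"))
    c=p["color"][:,:,::-1]
    if n=="scene": c=cv2.resize(c[190:390,260:510],(750,600),interpolation=cv2.INTER_CUBIC)
    cv2.imwrite(f"pics/{n}3.png",c)
o=bot.get_obs();print(o["ee_pos"],o["wrist_force"],o["opening"])
```

```text
[ 0.46658322 -0.06479197  0.11836587] [ 6.99195803 -1.18794478 -8.62455054] 0.023982352832369498
```

View pics/wrist3.png

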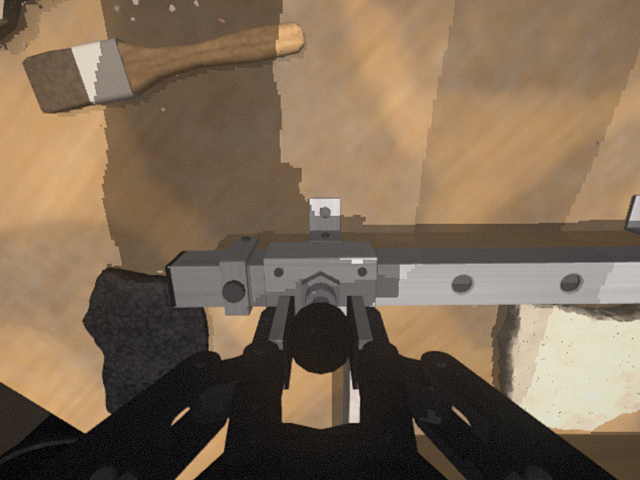

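View pics/scene3.png

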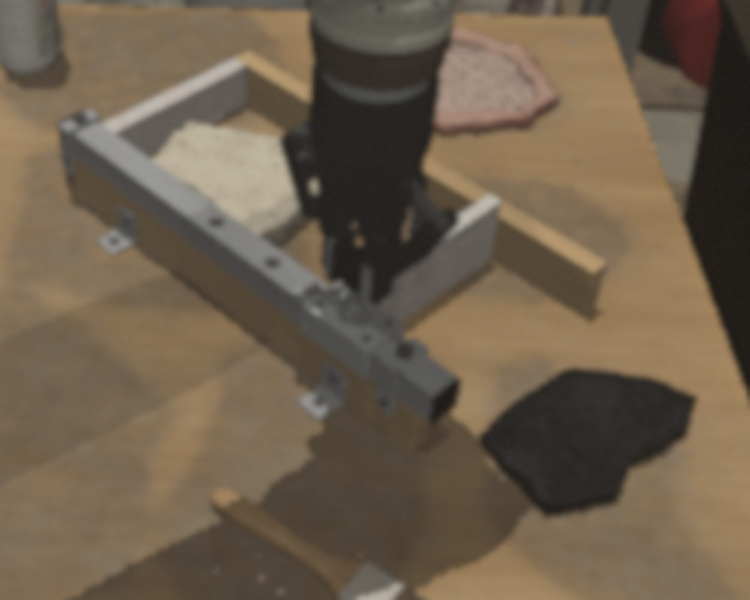

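Request:
servo_tool --motion '[[[-0.5,0,-1,0,0,0],[-0.5,1,-0.5,0,0,0],[0,3,0,0,0,0],[0,5,0,0,0,0],[0,8,0,0,0,0]]]'

```text
time: 4.95
ee_pos: [0.4669, -0.0475, 0.1199]
tcp_rot: [-180.0, -0.1, 179.1]
wrist_force: [0.0, -2.5, -9.8]
opening: 0.0244
```

Request:
servo_tool --motion '[[[0,10,0,0,0,0],[0,12,0,0,0,0],[0,12,0,0,0,0],[0,10,0,0,0,0],[0,6,0,0,0,0]]]'

```text
time: 5.45
ee_pos: [0.4673, 0.0038, 0.12]
tcp_rot: [180.0, -0.1, 179.2]
wrist_force: [-4.1, -2.6, -8.9]
opening: 0.0242
```

Run:
```python
from workcell import bot
import cv2,pickle
for n in ["wrist","top"]:
    p=bot.camera(n);pickle.dump(p,open(f"{n}4.pkl","wb"))
    c=p["color"][:,:,::-1]
    if n=="top": c=cv2.resize(c[140:290,240:440],(800,600),interpolation=cv2.INTER_CUBIC)
    cv2.imwrite(f"pics/{n}4.png",c)
o=bot.get_obs();print(o["ee_pos"],o["wrist_force"],o["opening"])
```

```text
[0.4673568  0.00423829 0.12001292] [-5.45096425  1.63505391 -9.47508756] 0.024401537841357745
```

View pics/wrist4.png

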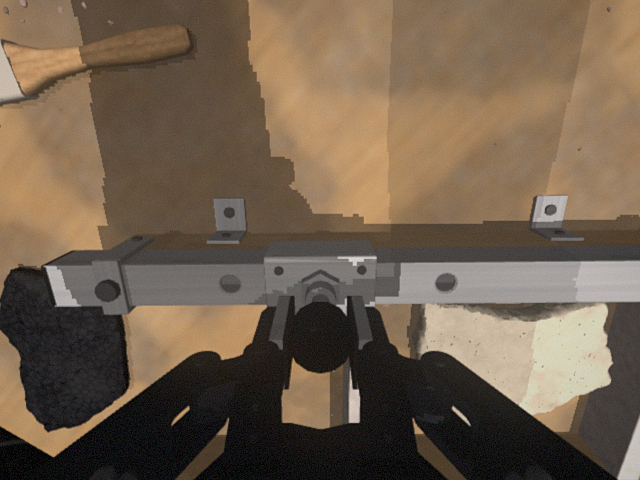

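Request:
servo_tool --motion '[[[0.5,2,0,0,0,0],[0,3,0,0,0,0],[0,1,1,0,0,0],[0,0,1,0,0,0],[0,0,0,0,0,0]]]'

```text
time: 6.05
ee_pos: [0.4674, 0.0089, 0.1181]
tcp_rot: [180.0, -0.1, 179.1]
wrist_force: [-5.6, -0.7, -9.1]
opening: 0.0242
```

Request:
servo_tool --motion '[[[0.5,0,1,0,0,0],[0,0,0,0,0,0]]]'

```text
time: 6.25
ee_pos: [0.4673, 0.0088, 0.1173]
tcp_rot: [179.9, 0.0, 179.1]
wrist_force: [-3.1, 2.2, -8.7]
opening: 0.0242
```

Request:
servo_tool --motion '[[[0,0,0,0,0,0],[0,0,0,0,0,0],[0,0,0,0,0,0]]]' --gripper 32

```text
time: 6.55
ee_pos: [0.4682, 0.0083, 0.1184]
tcp_rot: [180.0, 0.2, 179.1]
wrist_force: [-1.1, -0.1, -0.5]
opening: 0.0322
```

Run:
```python
from workcell import bot
import cv2,pickle
for n in ["wrist"]:
    p=bot.camera(n);pickle.dump(p,open(f"{n}5.pkl","wb"))
    c=p["color"][:,:,::-1]
    cv2.imwrite(f"pics/{n}5.png",c)
o=bot.get_obs();print(o["ee_pos"],o["wrist_force"],o["opening"])
```

```text
[0.46802972 0.00828742 0.1181969 ] [0.36295069 0.01756416 0.18642731] 0.031848084039432456
```

View pics/wrist5.png

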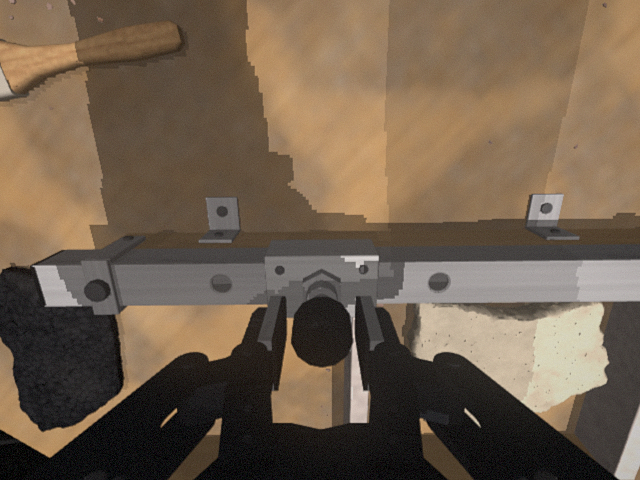

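Request:
servo_tool --motion '[[[0,1,2,0,0,0],[0,1,2,0,0,0],[0,1,0,0,0,0],[0,0.5,0,0,0,0],[0,0.5,0,0,0,0]]]'

```text
time: 7.1
ee_pos: [0.4673, 0.0121, 0.1132]
tcp_rot: [-180.0, -0.0, 179.1]
wrist_force: [0.3, -4.0, -0.9]
opening: 0.0319
```

Request:
servo_tool --motion '[[[0,0.5,0,0,0,0],[0,0.5,0,0,0,0],[0,0.5,0,0,0,0],[0,0.5,0,0,0,0]]]'

```text
time: 7.5
ee_pos: [0.4673, 0.0137, 0.1131]
tcp_rot: [-179.9, -0.0, 179.1]
wrist_force: [0.8, -5.8, -2.4]
opening: 0.0317
```

Run:
```python
from workcell import bot
import cv2,pickle
for n in ["wrist"]:
    p=bot.camera(n);pickle.dump(p,open(f"{n}6.pkl","wb"))
    c=p["color"][:,:,::-1]
    cv2.imwrite(f"pics/{n}6.png",c)
o=bot.get_obs();print(o["ee_pos"],o["wrist_force"],o["opening"])
```

```text
[0.46725319 0.01382435 0.11301754] [-0.56673495 -5.77597504 -2.15134166] 0.032199615543091455
```

View pics/wrist6.png

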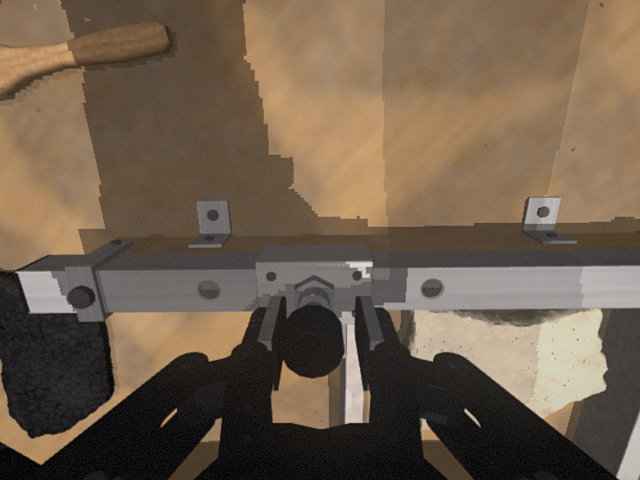

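Request:
servo_tool --motion '[[[0,0.5,0,0,0,0],[0,0.5,0,0,0,0],[0,0.4,0,0,0,0]]]'

```text
time: 7.85
ee_pos: [0.4673, 0.0158, 0.1133]
tcp_rot: [180.0, -0.0, 179.1]
wrist_force: [0.4, -2.1, -1.6]
opening: 0.0319
```

Request:
servo_tool --motion '[[[0,0.4,0,0,0,0],[0,0.3,0,0,0,0]]]'

```text
time: 8.05
ee_pos: [0.4673, 0.0165, 0.1133]
tcp_rot: [180.0, -0.0, 179.1]
wrist_force: [-0.7, -2.4, -1.2]
opening: 0.0316
```

Run:
```python
from workcell import bot
import cv2,pickle
for n in ["wrist"]:
    p=bot.camera(n);pickle.dump(p,open(f"{n}7.pkl","wb"))
    c=p["color"][:,:,::-1]
    cv2.imwrite(f"pics/{n}7.png",c)
o=bot.get_obs();print(o["ee_pos"],o["wrist_force"],o["opening"])
```

```text
[0.46734851 0.01654489 0.11328337] [-0.77855968 -1.88027152 -1.06889358] 0.03218168492812571
```

View pics/wrist7.png

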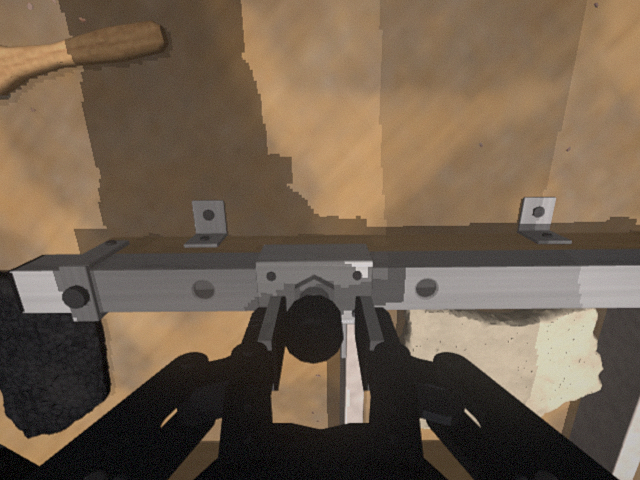

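Request:
servo_tool --motion '[[[0,-1.5,0,0,0,0],[0,-2,0,0,0,0],[0,0,0,0,0,0],[0,0,0,0,0,0]]]' --gripper 45

```text
time: 8.5
ee_pos: [0.4674, 0.0129, 0.1134]
tcp_rot: [180.0, 0.0, 179.1]
wrist_force: [0.1, 0.5, 0.1]
opening: 0.0449
```

Run:
```python
from workcell import bot
from h import *
import cv2,pickle
np.set_printoptions(precision=4,suppress=True)
p=bot.camera("wrist");pickle.dump(p,open("wrist8.pkl","wb"))
cv2.imwrite("pics/wrist8.png",p["color"][:,:,::-1])
o=bot.get_obs();print(o["ee_pos"],o["wrist_force"],o["opening"])
for n in (6,7,8):
    q=pickle.load(open(f"wrist{n}.pkl","rb"))
    y={6:.0098,7:.0128,8:.0128}[n]
    print(n,[proj(q,np.array([.4669,y,z])) for z in (.106,.115)])
print(bot.look_for(p,"knob")[:1])
```

```text
[0.4674 0.0129 0.1134] [ 0.0684  0.4077 -0.3908] 0.04502400366628455
6 [(np.float64(311.92338202201535), np.float64(328.75701620211566)), (np.float64(311.39788628756014), np.float64(341.0457106292497))]
7 [(np.float64(312.2694798636296), np.float64(328.3239383524629)), (np.float64(311.7998295826708), np.float64(340.57627631016885))]
8 [(np.float64(320.59249926345535), np.float64(327.8292546898816)), (np.float64(320.62305884566763), np.float64(340.05422927787095))]
[{'rect': [289.9, 294.5, 61.5, 73.0], 'confidence': 0.59}]
```

View pics/wrist8.png

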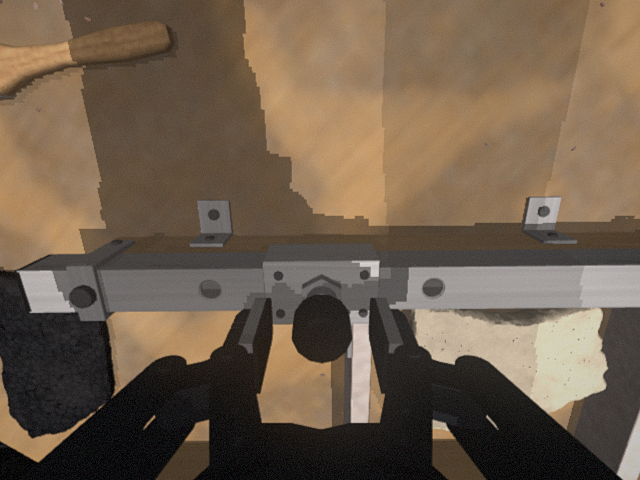

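Request:
servo_tool --motion '[[[0,0,-10,0,0,0],[0,0,-25,0,0,0],[0,0,-40,0,0,0],[0,0,-40,0,0,0],[0,0,-25,0,0,0]]]' --gripper 60

```text
time: 9.1
ee_pos: [0.4676, 0.013, 0.2571]
tcp_rot: [180.0, 0.2, 179.1]
wrist_force: [-0.6, 0.3, 0.1]
opening: 0.0605
```

Request:
servo_tool --motion '[[[30,0,0,0,0,0],[40,0,0,0,0,0],[40,0,0,0,0,0],[0,0,0,0,0,0],[0,0,0,0,0,0]]]'

```text
time: 9.6
ee_pos: [0.3572, 0.0147, 0.2545]
tcp_rot: [180.0, 0.2, 179.1]
wrist_force: [0.5, 0.4, -0.6]
opening: 0.0601
```

Run:
```python
from workcell import bot
from h import *
import cv2
np.set_printoptions(precision=4,suppress=True)
P={}
for n in ["scene","top","wrist"]:
    p=bot.camera(n);P[n]=p;pickle.dump(p,open(f"{n}9.pkl","wb"))
    c=p["color"][:,:,::-1]
    if n=="scene": c=cv2.resize(c[190:390,260:510],(750,600),interpolation=cv2.INTER_CUBIC)
    if n=="top": c=cv2.resize(c[140:290,240:440],(800,600),interpolation=cv2.INTER_CUBIC)
    cv2.imwrite(f"pics/{n}9.png",c)
    for l in ["knob"]:
        print(n,l,[(r["rect"],round(r["confidence"],2)) for r in bot.look_for(p,l)[:2]])
o=bot.get_obs();print(o["time"],o["ee_pos"],o["wrist_force"],o["opening"])
```

```text
scene knob [([346.8, 257.6, 12.3, 13.3], 0.61)]
top knob []
wrist knob [([308.3, 330.9, 29.3, 35.2], 0.77)]
9.9 [0.3578 0.0147 0.253 ] [ 0.0718 -0.1225 -0.3278] 0.060062971068864456
```

View pics/scene9.png

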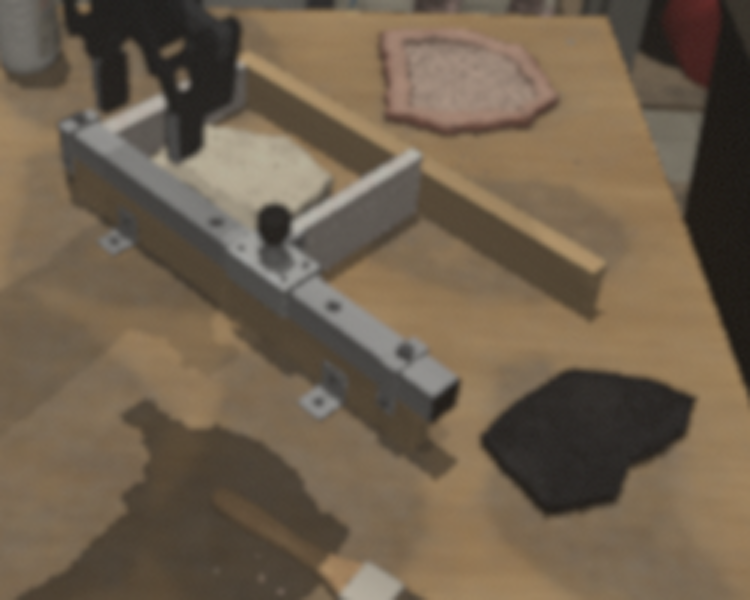

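View pics/wrist9.png

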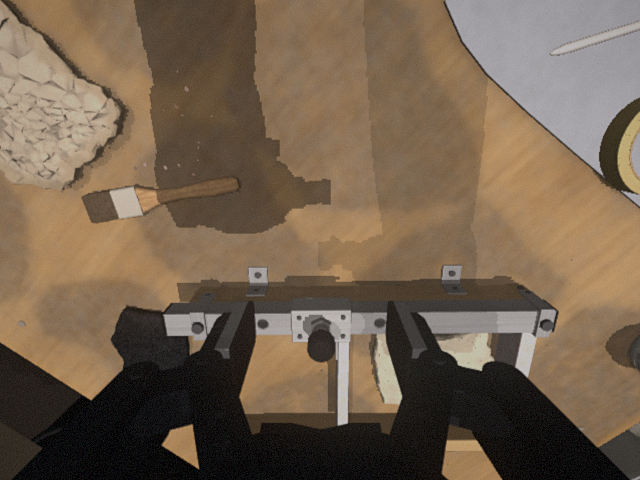

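View pics/top9.png

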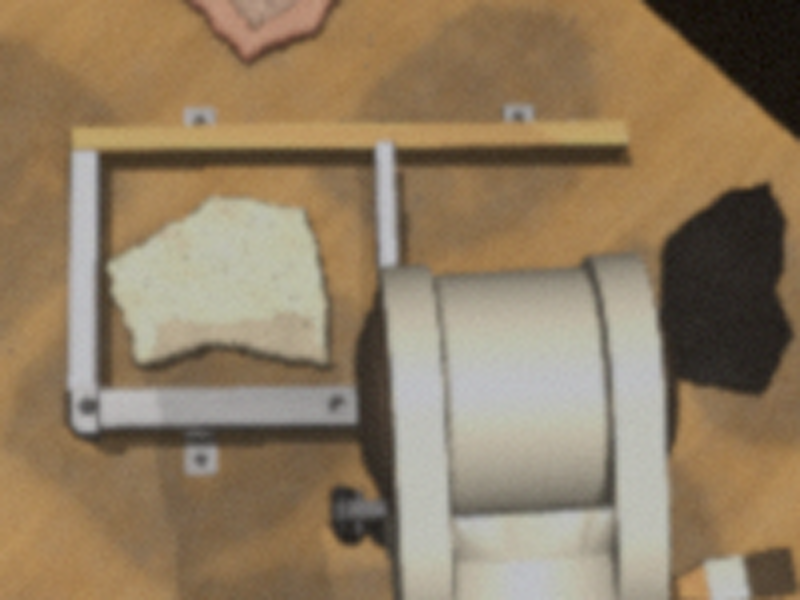

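Run:
```python
from h import *
np.set_printoptions(precision=4,suppress=True)
s=pickle.load(open("scene9.pkl","rb"));w=pickle.load(open("wrist9.pkl","rb"));s0=pickle.load(open("scene0.pkl","rb"))
k=(s,260+275/3-.33,190+223.5/3-.33)
print("knob",tri(k,(w,320.5,347)))
def pc(p,X):
    u,v=proj(p,np.array(X));return (u-260)*3,(v-190)*3
for z in(.106,.115):print(pc(s,[.4669,.0128,z]), "start",pc(s0,[.4661,-.064,z]))
t=pickle.load(open("top9.pkl","rb"))
print(onz(t,240+377/4,140+143/4,.06),onz(t,240+98/4,140+152/4,.045))
```

```text
knob [0.4676 0.0127 0.1075]
(np.float64(272.82256303645903), np.float64(224.876317019588)) start (np.float64(353.1998765249426), np.float64(281.272417745053))
(np.float64(273.233193354636), np.float64(215.0806236058595)) start (np.float64(354.1453973676602), np.float64(271.3131541225907))
[0.6518 0.0393 0.06  ] [0.6532 0.2334 0.045 ]
```

```bash
python3 -c "
from workcell import bot
print(bot.job_done())"
```

```text
the job is handed in; nothing more can be done
None
```

I closed the frame with the pin in the middle hole, which is the right one because the cream cast lies in the bay. The job is handed in; `job_done()` gives no verdict, so what follows are my own measurements.

**What I did:** At the start the pin was resting on the tube, about 17 mm outside the outer hole. I gripped the knob, pulled the plunger to about 13 mm and slid the wall past the outer hole. I let go about 4 mm short of the middle hole, then nudged the knob in steps of 0.5 mm or less until the pin dropped. Side force on the gripper while nudging stayed below about 6 N. Then I backed off, lifted away and handed in at about 10 s.

**Last checks:**
- **Pin height:** the knob centre measured 107.5 mm, against 106 mm with the pin home. It measured 113 to 118 mm at the start, when the pin was on the tube (nominal 115 mm). The wrist view also put it at the home height.
- **Wall position:** the saddle sits midway between the outer and inner holes. The wall face is about 194 mm from the end board, inside the 165 to 201 mm allowed. That is about 11 mm off the nominal 183 mm, consistent with how far off the tube lies.
- **Surroundings:** both casts appear unmoved in the before and after pictures. I checked the brush, tape and bottle only by eye; the arm never went near them. The gripper touches nothing.

**What disagreed:** knob heights from different views differed by a few millimetres, and the finger opening read about 24 mm on the 26 mm knob. Neither changed the result.

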